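Make up the eating board and the wrapping board

ROBOT

A 6-joint arm with a two-finger parallel gripper is mounted at the origin on the work surface. World frame = base frame: x ahead of the robot, y to its left, z up, the work surface at z = 0. Lengths are in m, angles in degrees, forces in N, time in s.
With the tool pointing down it reaches from about 0.35 to 0.875 m from the base axis. Payload 4.2 kg.
Tool frame: the origin (TCP) lies on the front face of the gripper's body, between the roots of the fingers; the fingertips stand finger_overhang ahead of it and the grasp point (between the pads) lies 51 mm ahead of it (finger_overhang is the distance from the TCP to the fingertips, in m); z points along the fingers, y is the line along which they close (so a half turn about z gives the same grasp; the last joint's range is limited). The gripper opens to 87 mm and grips with 3 to 60 N. Pads are 19 mm wide; open, the fingers measure 117 mm over their backs; the gripper's body (75 mm by 190 mm) begins 51 mm behind the grasp point.
Start: joints at [-61.043, 22.042, 0.453, 0, -68.411, -14.817], TCP at [0.153, -0.606, 0.292] pointing down, gripper open.
Joint ranges: [-179.83, 179.83], [-69.29, 118.12], [-61.27, 80.66], [-181.25, 117.63], [-171.15, -9.14], [-177.46, 177.46]. Speed limits (degrees/s): [159.86, 159.86, 180, 180, 180, 180].

INTERFACE

Orientations are given as a 3x3 rotation matrix whose columns are the frame's x, y, z axes.
In Python, from station import sense, capture, camera_model, finish_job, finger_overhang gives the robot as it stands. The module is installed in compiled form; this text tells all that it offers.
- The arm moves only by the tool jog_arm, never from a script. Its argument "rows" is a list that holds one entry, the list of rows, each a list of 4 numbers: the shift along the tool's x, y, z in m, then the turn about the tool's z in rad. A call has 1 to 20 rows; each row shifts and turns the commanded pose from where the row before left it, along the tool's axes as they then stand; what a row does not reach is not made up. A row lasts 1/8 s, in which the tool goes at most 62.5 mm and 10.7 degrees, less where a joint would pass 70% of its speed; a pose out of reach is approached as far as the arm can. A call is refused whole if a number of a shift passes 0.0625 or a number of a turn 0.188, either way. A call with a gripper value outside its range is refused whole. "claw" is the opening, from 0 (shut) to 1 (fully open), set as the call begins (left out, the last holds). The fingers move at their own pace and stop on an object; the grip force is fixed at half the most. Time passes only in rows, so rows that do not move let the fingers close. It gives the time, the measured TCP pose, the force, the opening and the grip force at its end, in the units of the state.
- sense(): the state, without advancing time (a new reading comes with each control period).
- capture(name): name is "side" or "top" or "wrist"; returns the picture (384x512x3 uint8, red, green, blue); there is no depth.
- camera_model(name): a dict with "fovy" (degrees; the focal length in pixels is half the picture's height over the tangent of half this angle, whatever the lens; pixels are square), "cx", "cy" (the principal point, pixels), "k1" (the pictures are not rectified: a ray, as slopes to the right and down, at radius r is drawn at 1 + k1 r^2 times it, then the intrinsics apply), "eye" and "rotation" of the camera in the world. Camera axes: x right, y down, z forward; pixel columns grow to the right and rows downward; lengths in m; the calibration is good to about 2 mm. A picture is of the moment at which its call begins: read the wrist's pose just before it. camera_model takes no time and is no camera call; for the wrist camera it gives the pose at the moment of the call.
- finish_job(): hands the job in; it is judged then, once.
The state is a dict: "time_s": time; "joints": joint angles; "joint_velocities": joint speeds; "effort": joint torques, N m; "tcp_pos": TCP position; "ee_rot": TCP orientation; "wrist_force": force on the tool from outside, world axes, zero at the start; "moment": the same for the moment, N m; "gripper_width": opening from 0.0 (shut) to 1.0 (fully open); "gripper_force": force on a finger pad.
Only numpy, scipy, OpenCV 4.12 (cv2) and the standard library are available. Lean on these libraries where they do the work, as an engineer would, in place of code of your own. Each camera call takes 0.05 s, during which the arm holds its last target. There are 200 camera calls.

TASK

Make up two sets for dumpling night. On the round-ended board lay the eating set: first the round dish on the inlaid ring, then the little sauce pot upright inside that dish, and the long pair of chopsticks along the narrow inlaid bar. On the square-cornered board lay the wrapping set: the square dish on the inlaid square and turned to match it, and the scraper along the middle of the broad inlaid bar (either end first); leave the short chopsticks, teacup and spice jar where they are.

Things in the scene. Friction and masses are not known exactly. Their poses are not given: they have to be found in the camera images.
- oval_board: Eating board, fixed to the table: flat pale bamboo, 270 long with round ends, 150 wide, top 8 mm above the table. Origin under its middle; x along its length, y across, z up. Inlaid in dark line, flush: a ring 68 mm across centred at x=-50, y=+35 mm (for the dish) and a long narrow bar 236 x 24 mm along x centred at x=0, y=-35 mm (for the chopsticks).
- square_board: Wrapping board, fixed to the table: flat pale bamboo with square corners, 260 x 150 mm, top 8 mm above the table. Origin under its middle; x along its length, y across, z up. Inlaid in dark line, flush: a square 60 mm wide centred at x=+60, y=-38 mm (for the dish) and a broad bar 208 x 56 mm along x centred at x=0, y=+35 mm (for the scraper).
- round_dish: Round off-white ceramic dish, loose: 60 mm across, 20 high, straight outside, wall and floor 4 mm (52 mm inside), open upwards. Origin at the centre of its underside, z up.
- square_dish: Square off-white ceramic dish, loose: 52 x 52 mm, 20 high, wall and floor 4 mm, open upwards. Origin at the centre of its underside, x and y square to its sides.
- sauce_pot: Little round off-white pot with its lid on (one solid piece), loose, standing: 32 mm across, straight sides to 44 mm above its base, with a 10 mm wide knob on top reaching 51 mm. Origin at the centre of its underside, z up.
- long_chopsticks: The LONG pair of dark red lacquered chopsticks, banded side by side with paper into one rigid piece, loose, lying flat: 230 mm long, 17 mm wide, 8 mm high, thin tips at the +x end (thick from -115 to +41 mm). Origin at the underside, half-way along, at the band; x along the sticks.
- short_chopsticks: The SHORT pair of the same chopsticks, 150 mm long, 17 mm wide, 8 mm high, lying flat; origin at the underside half-way along, x along the sticks. Not wanted: stays where it lies.
- scraper: Orange silicone scraper, rigid, loose, lying flat, 200 mm long: handle 16 mm wide and 14 high from x=-100 to +35 mm, blade 48 mm wide and 8 thick from x=+30 to +100 mm. Origin at the underside, half-way along, on the handle; x from handle to blade.
- teacup: White open teacup, loose, 72 mm across, 62 high; origin at the centre of its underside. Not wanted: stays where it stands.
- spice_jar: Amber glass jar with steel cap, loose, 52 mm across, 85 high; origin at the centre of its underside. Not wanted: stays where it stands.
Things that resemble listed ones, but are neither listed nor needed, are in the scene too. Of the things shaped like the scraper, the orange one is meant.

How it is judged:
By the outcome, as a careful person would: the job done as asked, in the order asked, and still so for the second after the job is handed in, with the robot touching nothing.
It also fails if it takes over 122 s, if anything falls off the work surface, if the arm or the gripper's body presses on something with over 40 N, if the wrist force passes 120 N, or if a joint passes its speed limit or range.

## Working session

There is one attempt and no reset: what is moved stays moved. The work goes in short steps, Python scripts to look and compute and a tool call to move; the robot and the scene stay as the last step left them, time stands still between calls to the robot, and variables do not carry over. Pictures are saved under pics/ and viewed, at most 14 in all, crops included, and the job is handed in when it is done.

Besides the shell and the picture viewer there is one more tool, called after "Emit:" in YAML: its name, and indented under it one key for each argument. jog_arm: Moves the arm, as the interface text tells. Its arguments: {"type":"object","properties":{"rows":{"type":"array"},"claw":{"type":"number"}},"required":["rows"]}

```bash
mkdir -p pics; ls
python3 - <<'E'
from station import *
import cv2
s=sense();print(s, finger_overhang)
for n in("top","side","wrist"):
    m=camera_model(n);print(n,m)
    im=capture(n);cv2.imwrite(f"pics/{n}0.png",im[:,:,::-1])
E
```

```text
pics
{'time_s': 0.0, 'joints': array([-6.10420055e+01,  2.20925262e+01,  3.80553479e-01, -2.83335591e-02,
       -6.84123886e+01, -1.48176558e+01]), 'joint_velocities': array([ 0.00197377,  0.07450134, -0.08217382, -0.04692848,  0.15446075,
        0.04547957]), 'effort': array([-5.52002075e-04, -3.90672112e+01,  1.87398559e+01,  4.21966508e+00,
        1.09457213e-02, -1.93088026e-04]), 'tcp_pos': array([ 0.15261181, -0.60562128,  0.29114783]), 'ee_rot': array([[-9.69744777e-01, -2.44120147e-01, -6.48535594e-04],
       [-2.44120983e-01,  9.69742463e-01,  2.12173978e-03],
       [ 1.10953077e-04,  2.21586721e-03, -9.99997539e-01]]), 'wrist_force': array([-0.72072046,  0.80766741, -0.28628684]), 'moment': array([-0.02210842, -0.01787925,  0.06111199]), 'gripper_force': 0.0, 'gripper_width': 1.0062080565131168} 0.0697
top {'fovy': 50.155817696184194, 'cx': 253.42130780197263, 'cy': 195.36794843596607, 'k1': -0.034849478933252874, 'eye': array([0.2979807 , 0.0807047 , 1.03436112]), 'rotation': array([[ 0.0122838 , -0.98242973,  0.18622816],
       [-0.99974585, -0.00854586,  0.02086134],
       [-0.01890332, -0.18643709, -0.98228503]])}
side {'fovy': 43.35917929231681, 'cx': 251.1012408019269, 'cy': 190.96779669257938, 'k1': 0.025486537980293163, 'eye': array([-0.16375085,  0.99113392,  0.8863871 ]), 'rotation': array([[-0.81209924, -0.35362569,  0.46415913],
       [-0.58348668,  0.48370543, -0.65235907],
       [ 0.00617464, -0.80061097, -0.59915269]])}
wrist {'fovy': 59.7284414158448, 'cx': 252.65625036304505, 'cy': 189.74857961721676, 'k1': -0.08103446877542833, 'eye': array([ 0.08242347, -0.62337821,  0.38380428]), 'rotation': array([[-0.24361835,  0.93589676,  0.25445502],
       [ 0.96986831,  0.23444559,  0.06626262],
       [ 0.00235911,  0.26293065, -0.96481185]])}
```

Run:
```python
import cv2
im=cv2.imread("pics/top0.png");cv2.imwrite("pics/top0b.png",cv2.resize(im,(800,600),interpolation=cv2.INTER_CUBIC))
```

```text
(no output)
```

View pics/top0b.png

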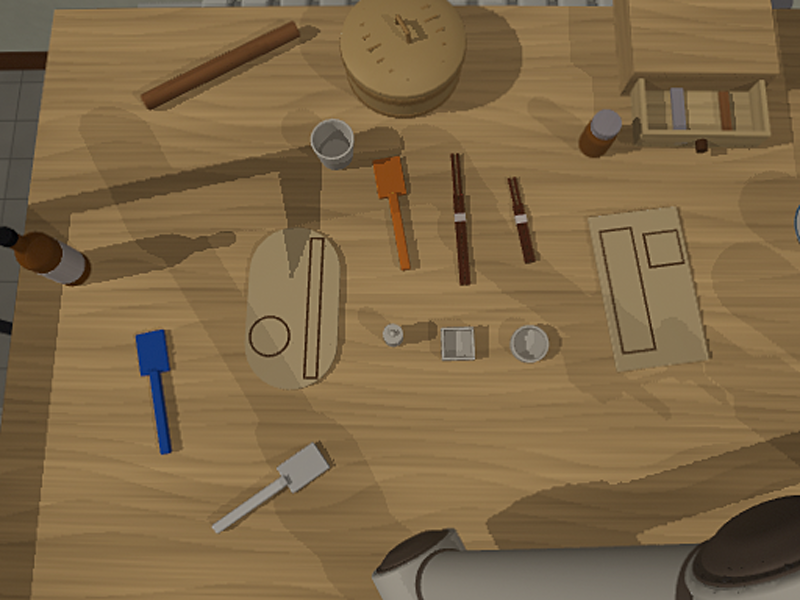

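View pics/side0.png

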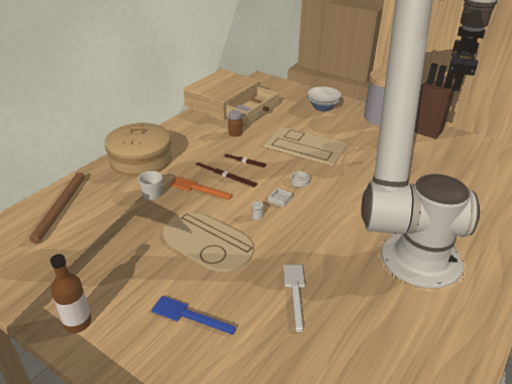

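```bash
cat > h.py <<'E'
import numpy as np, cv2
from station import *
def K(m):
    f=192/np.tan(np.radians(m["fovy"]/2)); return f
def unproj(m,uv,z):
    uv=np.atleast_2d(np.asarray(uv,float)); d=(uv-[m["cx"],m["cy"]])/K(m); s=d.copy()
    for _ in range(20): s=d/(1+m["k1"]*(s**2).sum(1,keepdims=True))
    r=np.c_[s,np.ones(len(s))]@m["rotation"].T
    z=np.broadcast_to(z,len(s))
    return m["eye"]+r*((z-m["eye"][2])/r[:,2])[:,None]
def proj(m,P):
    c=(np.atleast_2d(P)-m["eye"])@m["rotation"]; s=c[:,:2]/c[:,2:]
    return s*(1+m["k1"]*(s**2).sum(1,keepdims=True))*K(m)+[m["cx"],m["cy"]]
E
python3 - <<'E'
from h import *
m=camera_model("top"); im=cv2.imread("pics/top0.png")
P={"pot":(393,335),"sqd":(458,344),"rd":(530,344),"long":(460,220),"short":(521,220),"scr":(395,215),"oval":(293,308),"sqb":(650,288),"cup":(333,145),"jar":(598,135),"ring":(270,336),"sq":(663,248),"ostart":(317,240),"oend":(311,378)}
for k,v in P.items(): print(k,unproj(m,np.array(v)*.64,.008)[0].round(3))
c=im[85:260,150:470]; cv2.imwrite("pics/crop1.png",cv2.resize(c,(800,438),interpolation=cv2.INTER_CUBIC))
E
```

```text
pot [0.444 0.107 0.008]
sqd [0.43  0.002 0.008]
rd [ 0.431 -0.114  0.008]
long [ 0.638 -0.003  0.008]
short [ 0.639 -0.104  0.008]
scr [0.647 0.106 0.008]
oval [0.487 0.271 0.008]
sqb [ 0.525 -0.313  0.008]
cup [0.772 0.214 0.008]
jar [ 0.793 -0.241  0.008]
ring [0.44  0.306 0.008]
sq [ 0.593 -0.338  0.008]
ostart [0.602 0.236 0.008]
oend [0.373 0.237 0.008]
```

View pics/crop1.png

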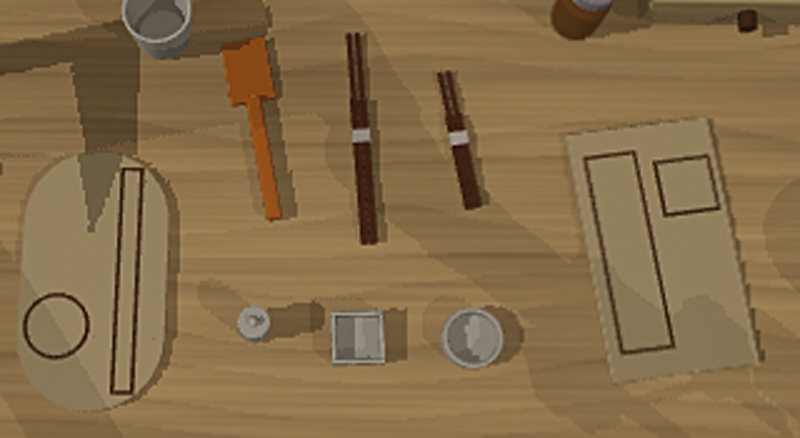

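Choices (pixels in the 800x600 top view):
- **Scraper:** orange at (395,215), not blue at (155,390) or white at (270,490).
- **Chopsticks:** long at (460,220), not short at (521,220).
- **Dishes:** round at (530,344), not the blue bowl at (798,220). Square is at (458,344).
- **Pot:** (393,335), not the cup at (333,145) or the jar at (598,135).
- **Boards:** round-ended at (293,308), square-cornered at (650,288).

The crop confirms these.

Emit:
jog_arm:
  rows:
    - [[0,0,0,0.123],[0,0,0,0.123],[-0.035,0.033,0,0],[-0.035,0.033,0,0],[-0.035,0.033,0,0],[-0.035,0.033,0,0],[-0.035,0.033,0,0],[-0.035,0.033,0,0],[-0.035,0.033,0,0],[-0.035,0.033,0,0],[-0.035,0.033,0,0],[-0.035,0.033,0,0],[0,0,0,0],[0,0,0,0]]

```text
time_s: 1.9
tcp_pos: [0.5021, -0.2757, 0.2919]
ee_rot: [[-1.0, -0.001, -0.001], [-0.001, 1.0, 0.0], [0.001, 0.0, -1.0]]
wrist_force: [-0.5, -0.2, 0.2]
gripper_width: 0.999
gripper_force: 0.0
```

```bash
cat >> h.py <<'E'
def snap(n,name):
    m=camera_model(n); im=capture(n)[:,:,::-1].copy(); cv2.imwrite(f"pics/{name}.png",im); np.save(f"pics/{name}.npy",m,allow_pickle=True); return m,im
def load(name): return np.load(f"pics/{name}.npy",allow_pickle=True).item(), cv2.imread(f"pics/{name}.png")
E
python3 - <<'E'
from h import *
s=sense();print(s["tcp_pos"],s["ee_rot"].round(4),s["joints"].round(1))
m,im=snap("wrist","w1");print(unproj(m,[(0,0),(511,0),(511,383),(0,383)],0).round(3))
E
```

```text
[ 0.50214418 -0.27567488  0.2918542 ] [[-1.0e+00 -1.1e-03 -1.0e-03]
 [-1.1e-03  1.0e+00  3.0e-04]
 [ 1.0e-03  3.0e-04 -1.0e+00]] [-12.6  17.   -7.1  -0.  -66.  -77.4]
[[ 0.315 -0.557  0.   ]
 [ 0.314  0.014  0.   ]
 [ 0.852  0.134  0.   ]
 [ 0.85  -0.674  0.   ]]
```

View pics/w1.png

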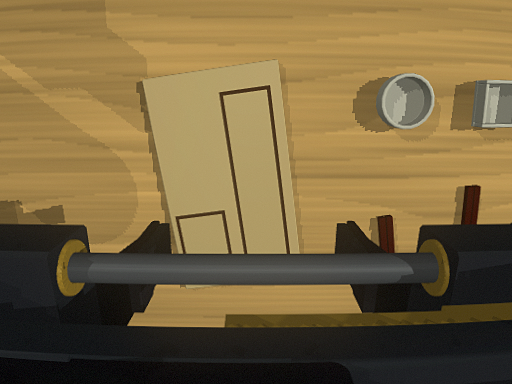

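```bash
cat >> h.py <<'E'
from scipy.optimize import least_squares, minimize
def box(x0,x1,w,z0,z1): return np.array([(x,y,z) for x in(x0,x1) for y in(-w/2,w/2) for z in(z0,z1)])
def cyl(d,z0,z1): return np.array([(d/2*np.cos(a),d/2*np.sin(a),z) for a in np.linspace(0,2*np.pi,48) for z in(z0,z1)])
PARTS=dict(round_dish=[cyl(.06,0,.02)],square_dish=[box(-.026,.026,.052,0,.02)],pot=[cyl(.032,0,.044),cyl(.01,.044,.051)],
 long=[box(-.115,.041,.017,0,.008),box(.04,.115,.014,0,.006)],scraper=[box(-.1,.035,.016,0,.014),box(.03,.1,.048,0,.008)])
def tf(P,p,z0=0):
    c,s=np.cos(p[2]),np.sin(p[2]); return P@np.array([[c,-s,0],[s,c,0],[0,0,1]]).T+[p[0],p[1],z0]
def colmask(im,name):
    H,S,V=cv2.split(cv2.cvtColor(im,cv2.COLOR_BGR2HSV))
    if name=="scraper": k=(S>200)&(V>90)&(H<14)
    elif name=="long": k=((H<8)|(H>165))&(S>70)&(V<110)|((S<60)&(V>110))
    else: k=(S<60)
    return k.astype(np.uint8)
def silfit(m,im,name,p0,z0=0,pad=.02):
    U=4; parts=PARTS[name]
    r=np.vstack([proj(m,tf(P,p0,z0)) for P in parts]); mg=pad*K(m)/np.linalg.norm(m["eye"]-[p0[0],p0[1],z0])
    a=np.maximum(np.floor(r.min(0)-mg),0).astype(int); b=np.minimum(np.ceil(r.max(0)+mg),[512,384]).astype(int)
    k=colmask(im,name)[a[1]:b[1],a[0]:b[0]]; n,l,st,_=cv2.connectedComponentsWithStats(k)
    k=cv2.resize((l==1+np.argmax(st[1:,4])).astype(np.uint8),None,fx=U,fy=U,interpolation=cv2.INTER_NEAREST)>0
    def iou(p):
        M=np.zeros(k.shape,np.uint8)
        for P in parts:
            q=((proj(m,tf(P,p,z0))-a+.5)*U-.5).astype(np.float32); cv2.fillConvexPoly(M,np.round(cv2.convexHull(q)*16).astype(np.int32),1,shift=4)
        M=M>0; return -(M&k).sum()/max((M|k).sum(),1)
    p=np.array(p0,float)
    for st in(.008,.003,.001):
        sim=np.array([p,p+[st,0,0],p+[0,st,0],p+[0,0,st*10]]); p=minimize(iou,p,method="Nelder-Mead",options=dict(initial_simplex=sim,xatol=1e-5,fatol=1e-5)).x
    return p,-iou(p)
def rect(cx,cy,l,w): 
    q=np.array([(cx+sx*l/2,cy+sy*w/2) for sx,sy in((1,1),(-1,1),(-1,-1),(1,-1))]); return np.c_[q,np.roll(q,-1,0)]
INL=dict(oval=([rect(0,-.035,.236,.024)],(-.05,.035,.034)),square=([rect(.06,-.038,.06,.06),rect(0,.035,.208,.056)],None))
def dist(q,name):
    segs,c=INL[name]; D=[]
    for x0,y0,x1,y1 in np.vstack(segs):
        d=np.array([x1-x0,y1-y0]); t=np.clip(((q-[x0,y0])@d)/(d@d),0,1); D.append(np.linalg.norm(q-[x0,y0]-t[:,None]*d,axis=1))
    if c: D.append(abs(np.linalg.norm(q-c[:2],axis=1)-c[2]))
    return np.min(D,0)
def boardfit(m,im,name,p0,vmax=384):
    g=im.max(2); bh=cv2.morphologyEx(g,cv2.MORPH_BLACKHAT,np.ones((7,7),np.uint8))
    v,u=np.nonzero(bh>30); o=v<vmax; W=unproj(m,np.c_[u,v][o],.008)[:,:2]; w=bh[v,u][o]/100.
    loc=lambda p,W:(W-p[:2])@np.array([[np.cos(p[2]),-np.sin(p[2])],[np.sin(p[2]),np.cos(p[2])]])
    p=np.array(p0,float)
    for gate in(.02,.012,.006,.004):
        k=dist(loc(p,W),name)<gate; p=least_squares(lambda p:w[k]*dist(loc(p,W[k]),name),p,loss="soft_l1",f_scale=.001,x_scale=[.01,.01,.05]).x
    return p,dist(loc(p,W[k]),name).mean(),k.sum()
def goal(x,y,z,yaw=None):
    """tool y axis heading: world yaw of tool y from +y; prints turn, then shift after turn"""
    s=sense();R=s["ee_rot"];c=np.arctan2(-R[0,1],R[1,1]); yaw=c if yaw is None else yaw
    d=(yaw-c+np.pi/2)%np.pi-np.pi/2; f=c+d; e=np.array([x,y,z])-s["tcp_pos"]
    print("now",s["tcp_pos"].round(4),"t",s["time_s"],"turn",round(-d,4),"shift",round(-(e[0]*np.cos(f)+e[1]*np.sin(f)),4),round(-e[0]*np.sin(f)+e[1]*np.cos(f),4),round(-e[2],4))
E
python3 - <<'E'
from h import *
def sh(n,p): print(n,p[0][:2].round(4),np.degrees(p[0][2]).round(2),np.round(p[1:],4))
for tag in("top0","w1"):
    if tag=="top0": m=camera_model("top");im=cv2.imread("pics/top0.png");V=384
    else: m,im=load(tag);V=225
    sh(tag+" sqb",boardfit(m,im,"square",(.525,-.313,.15),V))
    sh(tag+" rd",silfit(m,im,"round_dish",(.43,-.11,0)))
    if tag=="w1": continue
    sh("oval",boardfit(m,im,"oval",(.487,.271,.02)))
    sh("sqd",silfit(m,im,"square_dish",(.43,.002,0)))
    sh("pot",silfit(m,im,"pot",(.44,.107,0)))
    sh("long",silfit(m,im,"long",(.64,0,.05),pad=.008))
    sh("scr",silfit(m,im,"scraper",(.64,.1,.15)))
E
```

```text
top0 sqb [ 0.5285 -0.3081] 7.68 [1.70e-03 4.93e+02]
top0 rd [ 0.4321 -0.1111] 1.74 [0.9248]
oval [0.4901 0.2729] -0.71 [1.80e-03 4.85e+02]
sqd [0.4313 0.0037] 4.5 [0.9314]
pot [0.4419 0.107 ] -2.76 [0.8804]
long [ 0.654  -0.0022] -0.4 [0.0697]
scr [0.6533 0.1061] 10.15 [0.7612]
w1 sqb [ 0.5277 -0.3058] 7.76 [1.600e-03 1.492e+03]
w1 rd [ 0.4296 -0.1076] 3.06 [0.9372]
```

Emit:
jog_arm:
  rows:
    - [[-0.031,0.044,0,0],[-0.031,0.044,0,0],[-0.031,0.044,0,0],[-0.031,0.044,0,0],[-0.031,0.044,0,0],[-0.031,0.044,0,0],[-0.031,0.044,0,0],[0,0,0,0],[0,0,0,0]]

```text
time_s: 3.08
tcp_pos: [0.7188, 0.0312, 0.2919]
ee_rot: [[-1.0, 0.0, -0.001], [0.0, 1.0, -0.0], [0.001, -0.0, -1.0]]
wrist_force: [0.2, 0.3, 0.4]
gripper_width: 1.0
gripper_force: 0.0
```

Run:
```python
from h import *
snap("wrist","w2");snap("side","s2"); print(sense()["tcp_pos"])
```

```text
[0.71862593 0.03062994 0.29266307]
```

View pics/w2.png

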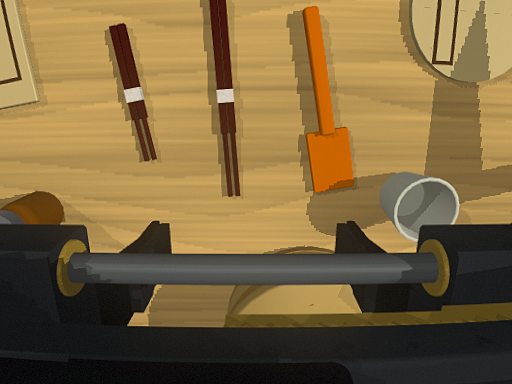

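Emit:
jog_arm:
  rows:
    - [[0.047,0.03,0,0],[0.047,0.03,0,0],[0.047,0.03,0,0],[0.047,0.03,0,0],[0,0,0,0],[0,0,0,0]]

```text
time_s: 3.92
tcp_pos: [0.5312, 0.1514, 0.2933]
ee_rot: [[-1.0, -0.0, 0.002], [-0.0, 1.0, 0.001], [-0.002, 0.001, -1.0]]
wrist_force: [-0.2, 0.9, 0.1]
gripper_width: 1.002
gripper_force: 0.0
```

Run:
```python
from h import *
snap("wrist","w3"); print(sense()["tcp_pos"])
```

```text
[0.53162824 0.15132696 0.29282356]
```

View pics/w3.png

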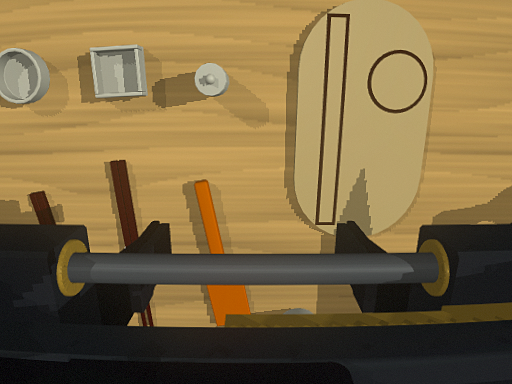

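Run:
```python
from h import *
def sh(n,p): print(n,p[0][:2].round(4),np.degrees(p[0][2]).round(2),np.round(p[1:],4))
m,im=load("w3")
print(cv2.cvtColor(im,cv2.COLOR_BGR2HSV)[185:200:5,120], )
sh("oval",boardfit(m,im,"oval",(.487,.271,0),225))
sh("sqd",silfit(m,im,"square_dish",(.43,.002,0)))
sh("rd",silfit(m,im,"round_dish",(.43,-.11,0)))
sh("pot",silfit(m,im,"pot",(.44,.107,0),pad=.012))
m,im=load("w2"); hsv=cv2.cvtColor(im,cv2.COLOR_BGR2HSV)
print(hsv[50,222],hsv[96,225],hsv[60,320],hsv[160,335])
print(unproj(m,[(225,96),(233,195),(219,10)],.008).round(4))
sh("long",silfit(m,im,"long",(.64,0,.05),pad=.01))
sh("scr",silfit(m,im,"scraper",(.64,.1,.15)))
m=camera_model("top");im=cv2.imread("pics/top0.png");sh("long top",silfit(m,im,"long",(.64,-.0,.05),pad=.01))
```

```text
[[ 14 191  64]
 [ 10 185  76]
 [ 11 194  75]]
oval [0.489  0.2756] -0.63 [1.800e-03 2.478e+03]
sqd [0.4289 0.0066] 1.62 [0.9682]
rd [ 0.4293 -0.11  ] 1.94 [0.966]
pot [0.44   0.1099] 3.14 [0.9237]
[ 13 163  78] [ 19  32 214] [ 15 255 208] [ 15 255 202]
[[ 0.6426  0.0011  0.008 ]
 [ 0.755   0.0081  0.008 ]
 [ 0.5547 -0.0037  0.008 ]]
long [ 0.536  -0.0064] 3.99 [0.743]
scr [0.4715 0.0308] 45.35 [0.0318]
long top [ 0.6512 -0.0022] -0.39 [0.0688]
```

```bash
sed -i 's/k=(S>200)&(V>90)&(H<14)/k=(S>230)\&(V>90)\&(H<17)/; s/k=((H<8)|(H>165))&(S>70)&(V<110)|((S<60)&(V>110))/k=((V<95)\&(S>100))|((S<60)\&(V>110))/' h.py
python3 - <<'E'
from h import *
def sh(n,p): print(n,p[0][:2].round(4),np.degrees(p[0][2]).round(2),np.round(p[1:],4))
for m,im in(load("w2"),(camera_model("top"),cv2.imread("pics/top0.png"))):
    sh("long",silfit(m,im,"long",(.642,0.001,.06),pad=.01))
    sh("scr",silfit(m,im,"scraper",(.64,.1,.15)))
goal(.4294,-.1085,.12,0)
E
```

```text
long [6.415e-01 6.000e-04] 3.94 [0.8933]
scr [0.6505 0.1085] 10.45 [0.9095]
long [ 0.6447 -0.0024] 3.76 [0.7721]
scr [0.6518 0.1121] 5.07 [0.0013]
now [0.5316 0.1513 0.2928] t 3.975 turn -0.0006 shift 0.1022 -0.2598 0.1728
```

Emit:
jog_arm:
  rows:
    - [[0.017,-0.0433,0.0288,0],[0.017,-0.0433,0.0288,0],[0.017,-0.0433,0.0288,0],[0.017,-0.0433,0.0288,0],[0.017,-0.0433,0.0288,0],[0.017,-0.0433,0.0288,0],[0,0,0,0],[0,0,0.02,0],[0,0,0.0265,0],[0,0,0,0]]
  claw: 1

```text
time_s: 5.22
tcp_pos: [0.4296, -0.108, 0.072]
ee_rot: [[-1.0, 0.0, -0.002], [0.0, 1.0, -0.0], [0.002, -0.0, -1.0]]
wrist_force: [0.8, -0.9, -0.2]
gripper_width: 1.001
gripper_force: 0.0
```

Emit:
jog_arm:
  rows:
    - [[0,0,0,0],[0,0,0,0],[0,0,0,0],[0,0,0,0]]
  claw: 0.3

```text
time_s: 5.72
tcp_pos: [0.4296, -0.1075, 0.0735]
ee_rot: [[-1.0, -0.001, 0.001], [-0.001, 1.0, 0.0], [-0.001, 0.0, -1.0]]
wrist_force: [-1.2, -0.2, 3.0]
gripper_width: 0.681
gripper_force: 30.0
```

Emit:
jog_arm:
  rows:
    - [[0,0,-0.04,0],[0,0,-0.047,0],[-0.0012,0.0522,0,0],[-0.0012,0.0522,0,0],[-0.0012,0.0522,0,0],[-0.0012,0.0522,0,0],[-0.0012,0.0522,0,0],[-0.0012,0.0522,0,0],[-0.0012,0.0522,0,0],[-0.0012,0.0522,0,0],[0,0,0,0],[0,0,0.04,0],[0,0,0.025,0],[0,0,0,0]]

```text
time_s: 7.48
tcp_pos: [0.4375, 0.308, 0.0931]
ee_rot: [[-1.0, 0.0, -0.004], [0.0, 1.0, -0.005], [0.004, -0.005, -1.0]]
wrist_force: [-0.6, -1.0, -0.3]
gripper_width: 0.679
gripper_force: 30.0
```

Run:
```python
from h import *
s=sense();print(s["gripper_width"],s["gripper_force"],s["wrist_force"])
goal(.4394,.310,.082,0)
```

```text
0.6790163954763239 29.999742563813925 [-0.56479504 -0.9609564  -0.30193212]
now [0.4375 0.308  0.0931] t 7.475 turn -0.0001 shift -0.0019 0.002 0.0111
```

Emit:
jog_arm:
  rows:
    - [[-0.001,0.001,0.005,0],[-0.001,0.001,0.004,0],[0,0,0.002,0],[0,0,0,0]]

```text
time_s: 7.98
tcp_pos: [0.4406, 0.312, 0.0842]
ee_rot: [[-1.0, -0.001, 0.0], [-0.001, 1.0, 0.0], [-0.0, 0.0, -1.0]]
wrist_force: [-0.8, 0.2, -1.4]
gripper_width: 0.678
gripper_force: 30.0
```

Emit:
jog_arm:
  rows:
    - [[0,0,0,0],[0,0,0,0],[0,0,0,0],[0,0,-0.03,0],[-0.01,-0.01,-0.05,0],[-0.03,-0.03,-0.03,0],[-0.03,-0.03,-0.03,0],[-0.02,-0.03,-0.02,0],[0,0,0,0],[0,0,0,0]]
  claw: 0.9

```text
time_s: 9.22
tcp_pos: [0.5301, 0.212, 0.2433]
ee_rot: [[-1.0, -0.0, -0.001], [-0.0, 1.0, -0.0], [0.001, -0.0, -1.0]]
wrist_force: [-0.2, 0.6, -0.5]
gripper_width: 0.901
gripper_force: 0.0
```

Run:
```python
from h import *
def sh(n,p): print(n,p[0][:2].round(4),np.degrees(p[0][2]).round(2),np.round(p[1:],4))
m,im=snap("wrist","w4");V=225
p=boardfit(m,im,"oval",(.489,.2756,-.011),V);sh("oval",p)
print("ring",tf(np.array([[-.05,.035,0]]),p[0]).round(4))
sh("rd",silfit(m,im,"round_dish",(.4394,.31,0),.008))
sh("pot",silfit(m,im,"pot",(.44,.109,0),pad=.012))
goal(0.44,.1085,.2,0)
```

```text
oval [0.4896 0.2756] -0.78 [1.800e-03 2.677e+03]
ring [[0.44   0.3113 0.    ]]
rd [0.4405 0.312 ] 0.94 [0.9566]
pot [0.4395 0.1101] 4.55 [0.937]
now [0.5298 0.2123 0.2431] t 9.275 turn 0.0011 shift 0.0898 -0.1038 0.0431
```

View pics/w4.png

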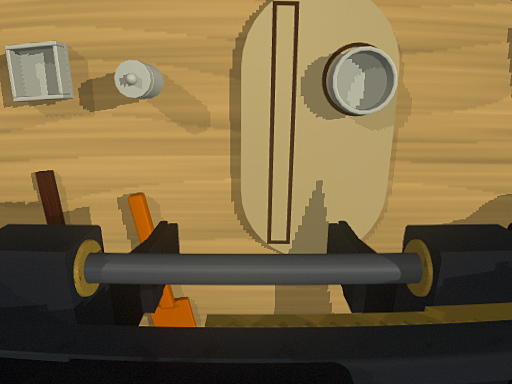

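Emit:
jog_arm:
  rows:
    - [[0.0302,-0.0341,0.025,0],[0.0302,-0.0341,0.025,0],[0.0302,-0.0341,0.025,0],[0,0,0,0],[0,0,0.04,0],[0,0,0.034,0],[0,0,0,0],[0,0,0,0]]

```text
time_s: 10.28
tcp_pos: [0.441, 0.1108, 0.0958]
ee_rot: [[-1.0, -0.002, 0.002], [-0.002, 1.0, 0.001], [-0.002, 0.001, -1.0]]
wrist_force: [0.6, 0.1, 0.5]
gripper_width: 0.897
gripper_force: 0.0
```

Emit:
jog_arm:
  rows:
    - [[0,0,0,0],[0,0,0,0],[0,0,0,0],[0,0,0,0],[0,0,0,0]]
  claw: 0.1

```text
time_s: 10.9
tcp_pos: [0.4401, 0.1096, 0.095]
ee_rot: [[-1.0, -0.001, 0.0], [-0.001, 1.0, 0.0], [-0.0, 0.0, -1.0]]
wrist_force: [0.2, -0.8, 0.6]
gripper_width: 0.414
gripper_force: 0.0
```

Emit:
jog_arm:
  rows:
    - [[0,0,0,0],[0,0,0,0],[0,0,0,0]]

```text
time_s: 11.28
tcp_pos: [0.4401, 0.1097, 0.095]
ee_rot: [[-1.0, -0.001, -0.0], [-0.001, 1.0, -0.0], [0.0, -0.0, -1.0]]
wrist_force: [0.3, -0.4, 1.0]
gripper_width: 0.356
gripper_force: 30.0
```

Emit:
jog_arm:
  rows:
    - [[0,0,-0.03,0],[0,0,-0.05,0],[0,0.0504,0,0],[0,0.0504,0,0],[0,0.0504,0,0],[0,0.0504,0,0],[0,0,0,0],[0,0,0.04,0],[0,0,0.012,0],[0,0,0,0],[0,0,0,0]]

```text
time_s: 12.65
tcp_pos: [0.4406, 0.3114, 0.1241]
ee_rot: [[-1.0, -0.001, 0.001], [-0.001, 1.0, 0.001], [-0.001, 0.001, -1.0]]
wrist_force: [-0.0, -1.0, -0.4]
gripper_width: 0.361
gripper_force: 30.0
```

Run:
```python
from h import *
print(sense()["wrist_force"]); goal(.4405,.312,.1075,0)
```

```text
[-6.50256414e-04 -1.01630457e+00 -3.52243504e-01]
now [0.4406 0.3114 0.1241] t 12.65 turn 0.0007 shift 0.0001 0.0006 0.0166
```

Emit:
jog_arm:
  rows:
    - [[0,0,0.008,0],[0,0,0.006,0],[0,0,0.002,0],[0,0,0,0],[0,0,0,0]]

```text
time_s: 13.28
tcp_pos: [0.44, 0.3113, 0.107]
ee_rot: [[-1.0, -0.001, 0.0], [-0.001, 1.0, -0.0], [-0.0, -0.0, -1.0]]
wrist_force: [0.4, -1.3, -0.3]
gripper_width: 0.355
gripper_force: 30.0
```

Emit:
jog_arm:
  rows:
    - [[0,0,0,0],[0,0,0,0],[0,0,0,0],[0,0,-0.015,0],[0,0,-0.03,0],[0,0,-0.05,0],[-0.03,-0.03,-0.02,0],[-0.03,-0.03,-0.02,0],[-0.03,-0.03,0,0],[0,0,0,0],[0,0,0,0]]
  claw: 0.6

```text
time_s: 14.65
tcp_pos: [0.5298, 0.2213, 0.2424]
ee_rot: [[-1.0, -0.0, 0.0], [-0.0, 1.0, 0.0], [-0.0, 0.0, -1.0]]
wrist_force: [-0.7, 0.3, -0.4]
gripper_width: 0.605
gripper_force: 0.0
```

Run:
```python
from h import *
m,im=snap("wrist","w5")
goal(.6415-.01,.0006-.0007,.15,np.radians(3.94))
cv2.imwrite("pics/w5c.png",cv2.resize(im[0:225,200:450],None,fx=2,fy=2))
```

```text
now [0.5295 0.2217 0.2423] t 14.7 turn -0.0674 shift -0.0865 -0.2283 0.0923
```

View pics/w5c.png

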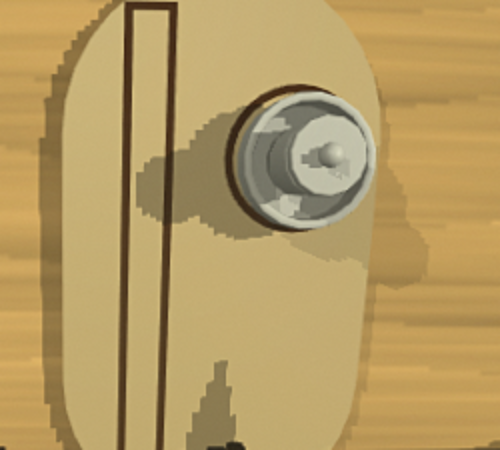

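Emit:
jog_arm:
  rows:
    - [[0,0,0,-0.0674],[-0.0169,-0.0457,0.0185,0],[-0.0169,-0.0457,0.0185,0],[-0.0169,-0.0457,0.0185,0],[-0.0169,-0.0457,0.0185,0],[-0.0169,-0.0457,0.0185,0],[0,0,0,0],[0,0,0.04,0],[0,0,0.03,0],[0,0,0.0075,0],[0,0,0,0],[0,0,0,0]]

```text
time_s: 16.2
tcp_pos: [0.6308, -0.0001, 0.0737]
ee_rot: [[-0.998, -0.069, 0.003], [-0.069, 0.998, 0.0], [-0.003, 0.0, -1.0]]
wrist_force: [0.3, -0.1, -0.0]
gripper_width: 0.604
gripper_force: 0.0
```

Emit:
jog_arm:
  rows:
    - [[0,0,0,0],[0,0,0,0],[0,0,0,0],[0,0,0,0],[0,0,0,0],[0,0,0,0]]
  claw: 0

```text
time_s: 16.95
tcp_pos: [0.6299, -0.0009, 0.072]
ee_rot: [[-0.998, -0.068, -0.0], [-0.068, 0.998, -0.0], [0.0, -0.0, -1.0]]
wrist_force: [0.8, -0.2, -0.2]
gripper_width: 0.191
gripper_force: 30.0
```

Emit:
jog_arm:
  rows:
    - [[0,0,-0.04,0],[0,0,-0.06,0.08],[0.0311,0.0479,0,0],[0.0311,0.0479,0,0],[0.0311,0.0479,0,0],[0.0311,0.0479,0,0],[0.0311,0.0479,0,0],[0,0,0,0],[0,0,0,0],[0,0,0.04,0],[0,0,0.035,0],[0,0,0,0],[0,0,0,0],[0,0,0,0]]

```text
time_s: 18.7
tcp_pos: [0.4783, 0.2407, 0.0985]
ee_rot: [[-1.0, 0.012, 0.002], [0.012, 1.0, 0.002], [-0.002, 0.002, -1.0]]
wrist_force: [-0.1, 0.4, 0.3]
gripper_width: 0.188
gripper_force: 30.0
```

Run:
```python
from h import *
m,im=snap("wrist","w6"); goal(.4772,.2407,.081,-.0122)
cv2.imwrite("pics/w6c.png",cv2.resize(im[0:240,100:500],None,fx=2,fy=2))
```

```text
now [0.4781 0.2408 0.0985] t 18.75 turn 0.0 shift 0.0009 -0.0001 0.0175
```

View pics/w6c.png

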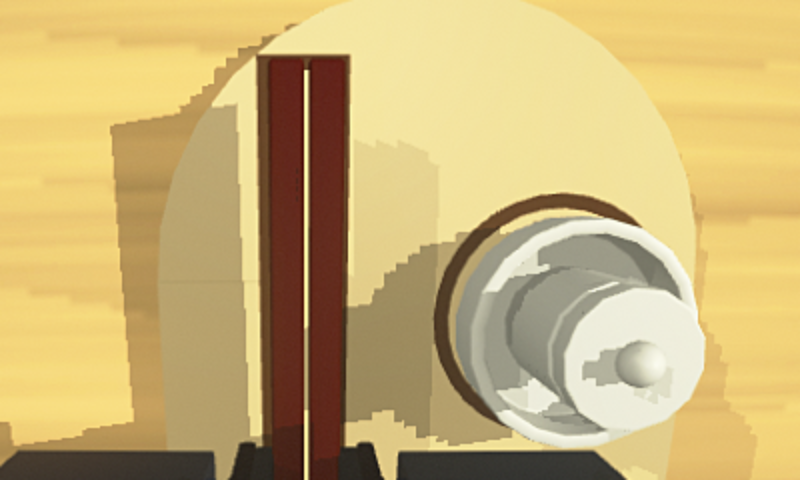

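Emit:
jog_arm:
  rows:
    - [[0.0008,0,0.008,0],[0,0,0.006,0],[0,0,0.003,0],[0,0,0,0],[0,0,0,0]]

```text
time_s: 19.38
tcp_pos: [0.4764, 0.2405, 0.0799]
ee_rot: [[-1.0, 0.012, -0.0], [0.012, 1.0, -0.0], [0.0, -0.0, -1.0]]
wrist_force: [-0.3, -0.4, 1.2]
gripper_width: 0.187
gripper_force: 30.0
```

Emit:
jog_arm:
  rows:
    - [[0,0,0,0],[0,0,0,0],[0,0,0,0],[0,0,-0.02,0],[0,0,-0.04,0],[0,0,-0.05,0],[-0.03,-0.03,-0.05,0],[-0.03,-0.03,0,0],[-0.03,-0.03,0,0],[0,0,0,0],[0,0,0,0]]
  claw: 0.33

```text
time_s: 20.75
tcp_pos: [0.5637, 0.1508, 0.2372]
ee_rot: [[-1.0, 0.012, -0.001], [0.012, 1.0, -0.0], [0.001, -0.0, -1.0]]
wrist_force: [-0.1, 0.2, 0.0]
gripper_width: 0.333
gripper_force: 0.0
```

Run:
```python
from h import *
def sh(n,p): print(n,p[0][:2].round(4),np.degrees(p[0][2]).round(2),np.round(p[1:],4))
m,im=snap("wrist","w7")
sh("long",silfit(m,im[:225],"long",(.4889,.2406,-.012),.008,pad=.004))
sh("sqd",silfit(m,im,"square_dish",(.4289,.0066,.03)))
cv2.imwrite("pics/w7c.png",cv2.resize(im[0:240,0:512],None,fx=1.55,fy=1.55))
b=np.array([.5277,-.3058,np.radians(7.76)]); print("dish tgt",tf(np.array([[.06,-.038,0],[0,.035,0]]),b))
goal(.4289,.0066,.15,.03)
```

```text
long [0.4889 0.2409] 0.22 [0.7442]
sqd [0.4286 0.0065] 2.07 [0.9713]
dish tgt [[ 0.59228145 -0.33535058  0.        ]
 [ 0.52297416 -0.27112052  0.        ]]
now [0.5634 0.1512 0.2373] t 20.8 turn -0.0414 shift 0.1388 -0.1405 0.0873
```

View pics/w7c.png

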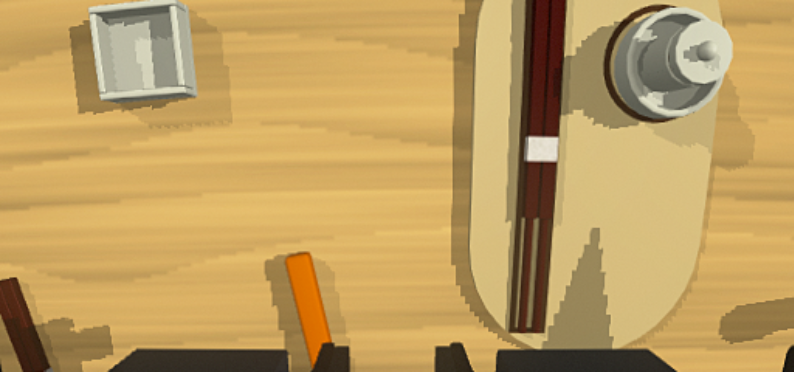

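Emit:
jog_arm:
  rows:
    - [[0,0,0,-0.0444],[0.0347,-0.0351,0.0218,0],[0.0347,-0.0351,0.0218,0],[0.0347,-0.0351,0.0218,0],[0.0347,-0.0351,0.0218,0],[0,0,0,0],[0,0,0,0],[0,0,0.04,0],[0,0,0.037,0],[0,0,0,0],[0,0,0,0]]
  claw: 0.88

```text
time_s: 22.18
tcp_pos: [0.4309, 0.0069, 0.074]
ee_rot: [[-0.999, -0.034, 0.001], [-0.034, 0.999, 0.0], [-0.001, 0.0, -1.0]]
wrist_force: [-0.1, 0.4, 0.4]
gripper_width: 0.882
gripper_force: 0.0
```

Emit:
jog_arm:
  rows:
    - [[0,0,0,0],[0,0,0,0],[0,0,0,0],[0,0,0,0],[0,0,0,0]]
  claw: 0.3

```text
time_s: 22.8
tcp_pos: [0.43, 0.006, 0.0738]
ee_rot: [[-0.999, -0.033, 0.0], [-0.033, 0.999, 0.0], [-0.0, 0.0, -1.0]]
wrist_force: [-0.9, 1.7, 5.5]
gripper_width: 0.593
gripper_force: 30.0
```

Run:
```python
from h import *
m,im=load("w7")
S=cv2.cvtColor(im,cv2.COLOR_BGR2HSV); k=((S[...,1]<60)&(S[...,2]>130)).astype(np.uint8)[80:115,330:370]
v,u=np.nonzero(k); print("band",unproj(m,[u.mean()+330,v.mean()+80],.016).round(4))
print("tip",unproj(m,np.array([[528,332]])/1.55,.014).round(4))
b=np.array([.4893,.2756,-.0122]);print("bar ctr",tf(np.array([[0,-.035,0]]),b).round(4))
```

```text
band [[0.4884 0.2403 0.016 ]]
tip [[0.6037 0.2387 0.014 ]]
bar ctr [[0.4889 0.2406 0.    ]]
```

Emit:
jog_arm:
  rows:
    - [[0,0,-0.04,0],[0,0,-0.047,-0.1024],[-0.0166,-0.0515,0,0],[-0.0166,-0.0515,0,0],[-0.0166,-0.0515,0,0],[-0.0166,-0.0515,0,0],[-0.0166,-0.0515,0,0],[-0.0166,-0.0515,0,0],[-0.0166,-0.0515,0,0],[0,0,0,0],[0,0,0.04,0],[0,0,0.023,0],[0,0,0,0],[0,0,0,0]]

```text
time_s: 24.55
tcp_pos: [0.594, -0.3353, 0.0984]
ee_rot: [[-0.991, -0.135, 0.001], [-0.135, 0.991, -0.001], [-0.001, -0.001, -1.0]]
wrist_force: [0.3, -0.5, -0.5]
gripper_width: 0.592
gripper_force: 30.0
```

Run:
```python
from h import *
goal(.5936,-.3353,.082,.1354);print(sense()["gripper_force"])
m,im=snap("wrist","w8");p=boardfit(m,im,"square",(.5277,-.3058,.1354),225);print(p,tf(np.array([[.06,-.038,0],[0,.035,0]]),p[0]))
```

```text
now [ 0.594  -0.3353  0.0984] t 24.55 turn 0.0005 shift 0.0004 0.0001 0.0164
29.999628849327564
(array([ 0.52791677, -0.30649206,  0.14447091]), np.float64(0.001191055461804992), np.int64(2405)) [[ 0.59276252 -0.33545805  0.        ]
 [ 0.52287786 -0.27185668  0.        ]]
```

Emit:
jog_arm:
  rows:
    - [[0.0002,0,0.008,-0.005],[0,0,0.006,0],[0,0,0.002,0],[0,0,0,0],[0,0,0,0]]

```text
time_s: 25.22
tcp_pos: [0.5933, -0.3356, 0.0819]
ee_rot: [[-0.99, -0.14, 0.0], [-0.14, 0.99, -0.0], [-0.0, -0.0, -1.0]]
wrist_force: [-1.5, 0.2, 3.3]
gripper_width: 0.598
gripper_force: 30.0
```

Emit:
jog_arm:
  rows:
    - [[0,0,0,0],[0,0,0,0],[0,0,0,0],[0,0,-0.03,0],[0,0,-0.04,0],[-0.03,0.03,-0.05,0],[-0.03,0.03,-0.05,0],[-0.03,0.03,-0.02,0],[0,0,0,0],[0,0,0,0]]
  claw: 0.8

```text
time_s: 26.48
tcp_pos: [0.667, -0.237, 0.2657]
ee_rot: [[-0.99, -0.14, -0.002], [-0.14, 0.99, 0.001], [0.002, 0.001, -1.0]]
wrist_force: [0.7, 0.0, -0.2]
gripper_width: 0.797
gripper_force: 0.0
```

Run:
```python
from h import *
m,im=snap("wrist","w9");p=boardfit(m,im,"square",(.5277,-.3058,.14),225);print(p,tf(np.array([[.06,-.038,0],[0,.035,0]]),p[0]))
print(silfit(m,im[:225],"square_dish",(.5925,-.3355,.14),.008))
cv2.imwrite("pics/w9c.png",cv2.resize(im[0:240],None,fx=1.5,fy=1.5))
goal(.6505+.0128,.1085+.0024,.2,np.radians(10.45))
m,im=load("w2");print([unproj(m,q,z).round(4) for q,z in(((313,8),.014),((329,130),.008))])
```

```text
(array([ 0.52520971, -0.30692951,  0.15054484]), np.float64(0.0016570821373351706), np.int64(1869)) [[ 0.5902302  -0.3355011   0.        ]
 [ 0.51996052 -0.27232537  0.        ]]
(array([ 0.59192967, -0.33552047,  0.14882725]), np.float64(0.9757178647138177))
now [ 0.6667 -0.2375  0.2654] t 26.525 turn -0.0431 shift -0.0599 0.3433 0.0654
[array([[0.5539, 0.0932, 0.014 ]]), array([[0.6794, 0.1167, 0.008 ]])]
```

View pics/w9c.png

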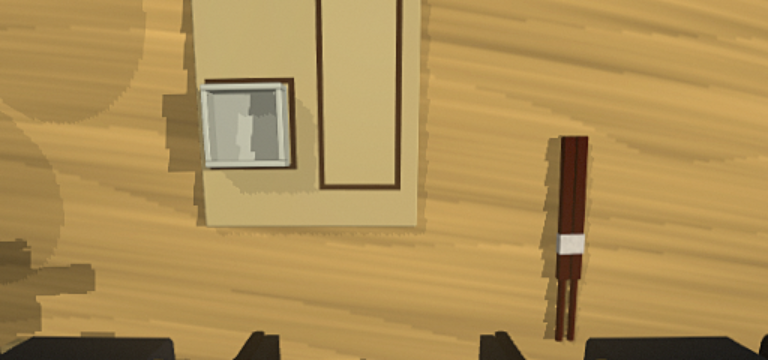

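Run:
```python
from h import *
full=INL["square"]
INL["square"]=([full[0][1]],None)
for t in("w1","w8","w9"):
    m,im=load(t);p=boardfit(m,im,"square",(.5275,-.306,.14),225);print(t,p[0],p[1],tf(np.array([[.06,-.038,0],[0,.035,0]]),p[0]).round(4)[:,:2])
m,im=load("w9")
# bar far-end line & its corners
print(unproj(m,np.array([[321,187],[400,187],[245,78.5],[294,79]])/1.5,.008).round(4)); b=p[0]
print(tf(np.array([[.104,.007,0],[.104,.063,0],[.03,-.038,0],[.03,-.008,0]]),(.5277,-.3062,.142)).round(4))
```

```text
w1 [ 0.5276119  -0.30568849  0.13557035] 0.0017149729822582313 [[ 0.5922 -0.3352]
 [ 0.5229 -0.271 ]]
w8 [ 0.56949691 -0.30058601  0.14240399] 0.0012068039935629262 [[ 0.6343 -0.3297]
 [ 0.5645 -0.2659]]
w9 [ 0.52349753 -0.30574218  0.13313051] 0.001738343302060911 [[ 0.588  -0.3354]
 [ 0.5189 -0.2711]]
[[ 0.6258 -0.2828  0.008 ]
 [ 0.6183 -0.2288  0.008 ]
 [ 0.5615 -0.3411  0.008 ]
 [ 0.5577 -0.3087  0.008 ]]
[[ 0.6297 -0.2846  0.    ]
 [ 0.6217 -0.2291  0.    ]
 [ 0.5628 -0.3396  0.    ]
 [ 0.5585 -0.3099  0.    ]]
```

Emit:
jog_arm:
  rows:
    - [[0.038,0,-0.033,0],[0.038,0,-0.033,0],[0,0,0,0],[0,0,0,0],[0,0,0,0],[0,0,0,0]]

```text
time_s: 27.28
tcp_pos: [0.5925, -0.2476, 0.3311]
ee_rot: [[-0.99, -0.14, -0.003], [-0.14, 0.99, 0.0], [0.002, 0.001, -1.0]]
wrist_force: [-0.1, -0.3, -0.0]
gripper_width: 0.801
gripper_force: 0.0
```

Run:
```python
from h import *
m,im=snap("wrist","w10")
full=INL["square"]
for n,I in(("all",full),("bar",([full[0][1]],None))):
    INL["square"]=I
    p=boardfit(m,im,"square",(.526,-.306,.14),225);print(n,p[0],p[1:],tf(np.array([[.06,-.038,0],[0,.035,0]]),p[0]).round(4)[:,:2])
print(silfit(m,im[:225],"square_dish",(.5925,-.3355,.14),.008))
cv2.imwrite("pics/w10c.png",cv2.resize(im[0:240,60:390],None,fx=2.4,fy=2.4))
print(sense()["tcp_pos"],sense()["ee_rot"].round(4)[:,2])
```

```text
all [ 0.52702314 -0.30576062  0.13549202] (np.float64(0.0017535896771856106), np.int64(1933)) [[ 0.5916 -0.3353]
 [ 0.5223 -0.2711]]
bar [ 0.52657138 -0.30552161  0.13661829] (np.float64(0.0017981627412117069), np.int64(1589)) [[ 0.5912 -0.335 ]
 [ 0.5218 -0.2708]]
(array([ 0.59196108, -0.33558311,  0.13732368]), np.float64(0.9624243905419442))
[ 0.59255484 -0.24758283  0.33136467] [-2.1e-03  4.0e-04 -1.0e+00]
```

View pics/w10c.png

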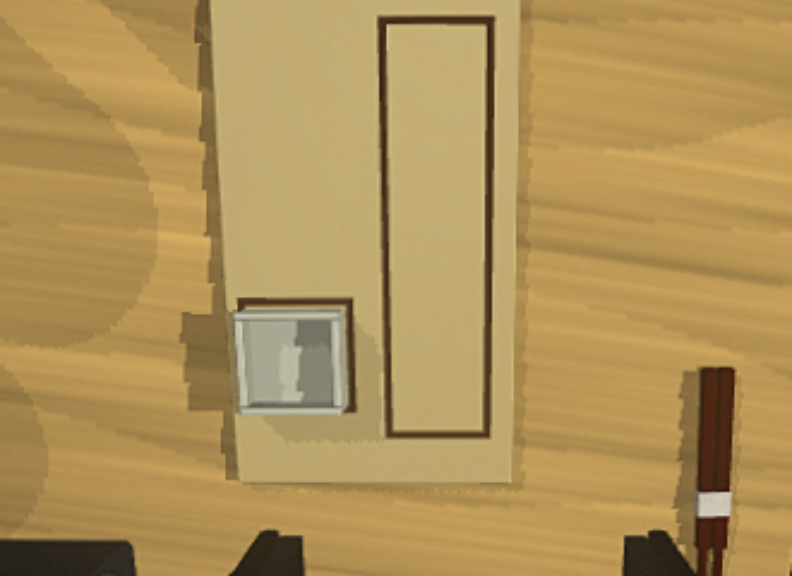

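Emit:
jog_arm:
  rows:
    - [[0,0,0,-0.043],[-0.0241,0.046,0.007,0],[-0.0241,0.046,0.007,0],[-0.0241,0.046,0.007,0],[-0.0241,0.046,0.007,0],[-0.0241,0.046,0.007,0],[-0.0241,0.046,0.007,0],[-0.0241,0.046,0.007,0],[0,0,0,0],[0,0,0,0],[0,0,0,0]]
  claw: 0.6

```text
time_s: 28.7
tcp_pos: [0.6995, 0.0984, 0.2841]
ee_rot: [[-0.984, -0.181, 0.0], [-0.181, 0.984, -0.0], [-0.0, -0.0, -1.0]]
wrist_force: [-0.0, -0.1, 0.2]
gripper_width: 0.601
gripper_force: 0.0
```

Run:
```python
from h import *
m,im=snap("wrist","w11")
p,q=silfit(m,im[:225],"scraper",(.6505,.1085,.1824));print(p,q,np.degrees(p[2]))
u=np.array([np.cos(p[2]),np.sin(p[2])])*.013; goal(p[0]+u[0],p[1]+u[1],.15,p[2])
```

```text
[0.65048132 0.10881295 0.18239443] 0.9399896392834747 10.450431293877713
now [0.6994 0.0983 0.2842] t 28.75 turn -0.0009 shift 0.0332 0.0193 0.1342
```

Emit:
jog_arm:
  rows:
    - [[0.0111,0.0064,0.0447,0],[0.0111,0.0064,0.0447,0],[0.0111,0.0064,0.0447,0],[0,0,0,0],[0,0,0,0],[0,0,0.04,0],[0,0,0.03,0],[0,0,0.0075,0],[0,0,0,0],[0,0,0,0]]

```text
time_s: 30.0
tcp_pos: [0.6647, 0.1128, 0.0744]
ee_rot: [[-0.983, -0.182, 0.004], [-0.182, 0.983, 0.001], [-0.004, 0.0, -1.0]]
wrist_force: [0.7, 0.3, -0.2]
gripper_width: 0.594
gripper_force: 0.0
```

Emit:
jog_arm:
  rows:
    - [[0,0,0,0],[0,0,0,0],[0,0,0,0],[0,0,0,0],[0,0,0,0],[0,0,0,0]]
  claw: 0

```text
time_s: 30.75
tcp_pos: [0.6632, 0.1124, 0.0721]
ee_rot: [[-0.983, -0.182, -0.0], [-0.182, 0.983, -0.0], [0.0, -0.0, -1.0]]
wrist_force: [-1.1, -0.3, 0.3]
gripper_width: 0.18
gripper_force: 30.0
```

Emit:
jog_arm:
  rows:
    - [[0,0,-0.04,0],[0,0,-0.06,0.0464],[0.0255,-0.0515,0,0],[0.0255,-0.0515,0,0],[0.0255,-0.0515,0,0],[0.0255,-0.0515,0,0],[0.0255,-0.0515,0,0],[0.0255,-0.0515,0,0],[0.0255,-0.0515,0,0],[0,0,0,0],[0,0,0,0],[0,0,0.04,0],[0,0,0.035,0],[0,0,0,0],[0,0,0,0],[0,0,0,0]]

```text
time_s: 32.75
tcp_pos: [0.5368, -0.2688, 0.099]
ee_rot: [[-0.991, -0.137, 0.003], [-0.137, 0.991, -0.001], [-0.003, -0.001, -1.0]]
wrist_force: [0.1, -0.5, -0.9]
gripper_width: 0.18
gripper_force: 30.0
```

Run:
```python
from h import *
goal(.5352,-.2692,.081,.136);print(sense()["gripper_force"])
```

```text
now [ 0.5368 -0.2688  0.099 ] t 32.75 turn 0.0017 shift 0.0016 -0.0001 0.018
29.999943673610687
```

Release with a narrow opening (about 30 mm) beside the dish.

Emit:
jog_arm:
  rows:
    - [[0.001,0,0.008,0.0015],[0,0,0.006,0],[0,0,0.0035,0],[0,0,0,0],[0,0,0,0]]

```text
time_s: 33.38
tcp_pos: [0.5343, -0.2692, 0.08]
ee_rot: [[-0.991, -0.135, -0.001], [-0.135, 0.991, 0.0], [0.001, 0.0, -1.0]]
wrist_force: [-1.2, 1.6, 5.6]
gripper_width: 0.184
gripper_force: 30.0
```

Emit:
jog_arm:
  rows:
    - [[0,0,0,0],[0,0,0,0],[0,0,0,0],[0,0,-0.02,0],[0,0,-0.04,0],[0,0,-0.05,0],[-0.02,0,-0.05,0],[-0.02,0.01,-0.05,0],[-0.02,0.01,-0.04,0],[0,0,0,0],[0,0,0,0],[0,0,0,0]]
  claw: 0.33

```text
time_s: 34.88
tcp_pos: [0.5904, -0.2414, 0.3278]
ee_rot: [[-0.991, -0.134, -0.003], [-0.134, 0.991, 0.001], [0.003, 0.001, -1.0]]
wrist_force: [0.3, -0.9, -0.3]
gripper_width: 0.33
gripper_force: 0.0
```

Run:
```python
from h import *
m,im=snap("wrist","w12")
p=boardfit(m,im,"square",(.527,-.3058,.1355),225);print(p[0],p[1:],tf(np.array([[.06,-.038,0],[0,.035,0]]),p[0]).round(4)[:,:2])
print(silfit(m,im[:225],"scraper",(.522,-.271,.136),.008)); print(silfit(m,im[:225],"square_dish",(.592,-.3355,.137),.008))
cv2.imwrite("pics/w12c.png",cv2.resize(im[0:240,60:390],None,fx=2.4,fy=2.4))
_,t=snap("top","t12");print(sense()["tcp_pos"])
```

```text
[ 0.52678222 -0.30632126  0.1357886 ] (np.float64(0.0017136913607052166), np.int64(1928)) [[ 0.5914 -0.3358]
 [ 0.522  -0.2716]]
(array([ 0.52104832, -0.27069522,  0.13621236]), np.float64(0.9292859714764312))
(array([ 0.59235515, -0.33547182,  0.13126637]), np.float64(0.9566341096919609))
[ 0.59069228 -0.24150356  0.32826146]
```

View pics/w12c.png

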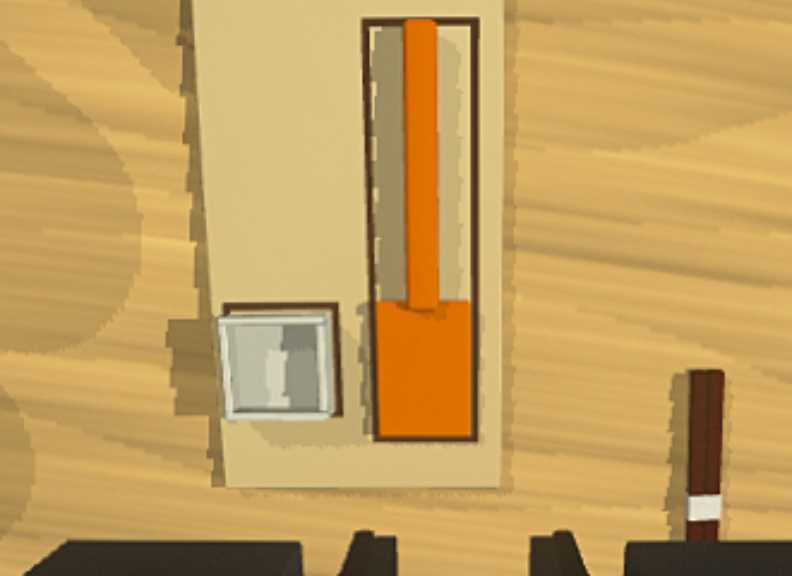

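View pics/t12.png

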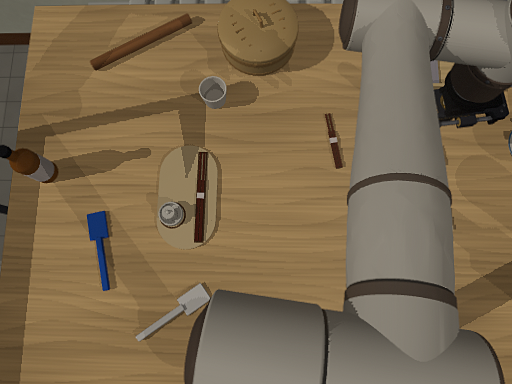

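The wrist crop shows the scraper inside the broad bar (columns 365–478) and the square dish on its square at (278,368). The top view shows the round dish, pot and long chopsticks on the oval board at (172,213) and (202,195), with the short chopsticks and cup unmoved.

```bash
python3 -c "
from station import *
print(finish_job())"
```

```text
the job is handed in; nothing more can be done
None
```

Both sets are laid and the job is handed in at about 35 s: the wrist camera put each piece within about 1 mm of its inlay, with the pot upright in the round dish (checked by eye), and I never moved the short chopsticks, teacup or spice jar.

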